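Seat the keyed drive hub on the line winder's spindle

TASK

Put the keyed aluminium hub, tab end up, over the spindle of the line winder and turn it under light downward pressure until its tab drops into the keyway and the hub sits fully home on the spindle's seat. Never force the sprung spindle down hard, leave the glue bottle, the thread spool and the wood block alone, and let go of the hub.

Things in the scene. Friction and masses are not known exactly. Their poses are not given: they have to be found in the camera images.
- hub: Keyed hub: plain bare-aluminium tube, 54 mm outside diameter, 44 mm high, bore 34 mm, 0.14 to 0.28 kg, upright on the bench. Origin: centre of its underside, z up its axis. One tab, 6 mm wide, stands into the bore on the hub's -x side, reaching to 11.5 mm from the axis, at heights 30 to 42 mm: seen from above near the top of the bore. Grip it round the outside at any yaw.
- stand: Line winder, fixed to the bench: grey base plate 130 x 100 x 12 mm (x by y), a round bearing housing 68 mm wide and 40 mm high, and above it the upright steel spindle. Origin: on the spindle's axis at the bench; z up. A black brake knob, top 48 mm high, stands 55 mm from the spindle on the stand's +x side. The spindle turns only stiffly in its brake (0.2 N m).
- spindle_axis (a point): Centre of the spindle's seat, a steel disc 48 mm wide, at rest 60 mm above the bench (does not sink with it); axes as the stand's. The hub, once its tab is in the keyway, comes down with its underside on this seat and its top 2 mm above the shaft's; with the tab beside the keyway it stops 12 mm higher, the tab riding on the shaft's flat top.
- shaft_top (a point): Centre of the flat top of the spindle's shaft at rest, 42 mm above the seat; axes as the stand's. Shaft 32 mm in diameter, top chamfered 2 mm. One keyway, 10 mm wide at the outside and 6 mm deep, runs its whole length. It faces the stand's -x side give or take 1.2 rad: not measured here, find it by feel. The tab drops in when within about 4 degrees of it.
- spring (a joint): How far the whole spindle, seat included, is pushed down on its spring from rest, in m; 0 to 0.012. It begins to sink at about 1 N of load, then 1.5 N for each mm. Beyond 0.009 (about 15 N) the spring is being overloaded, which is not allowed.
- glue_bottle: Small white glue bottle with a green cap, 31 mm wide, 84 mm high, standing loose; origin at the centre of its underside. Leave it alone.
- thread_spool: Wooden thread spool, 34 mm wide, 36 mm high, standing loose; origin at the centre of its underside. Leave it alone.
- wood_block: Light wooden block, 40 x 60 x 30 mm, lying loose; origin at the centre of its underside. Leave it alone.
Mind the look-alikes: they are no part of the job. Leave any purple look-alike of the hub alone.

How it is judged:
At the end, for the whole second after the job is handed in: The hub stands upright (within 0.07 rad, tab end up) on the spindle, its axis within 3 mm of the spindle's and its underside less than 3 mm above the resting height of the seat (the tab is down in the keyway), at rest, with the spring pushed down less than 4 mm (horizontal distance between hub and spindle_axis below 0.003 m and z of hub in the frame of spindle_axis below 0.003 m and angle between hub's own z axis and vertical below 0.07 rad and value of joint spring below 0.004 m and linear speed of hub below 0.02 m/s); the robot touches nothing.
It fails at once if the spindle is pushed down more than 9 mm on its spring (overloaded) (value of joint spring above 0.009 m).
It fails at once if a bystander (glue bottle, thread spool or wood block) is moved more than 20 mm (distance of any of glue_bottle, thread_spool, wood_block from where it was at the start of the episode above 0.02 m).
It also fails if it takes over 67 s, if anything falls off the work surface, if the arm or the gripper's body presses on something with over 40 N, if the wrist force passes 120 N, or if a joint passes its speed limit or range.

ROBOT

A 6-joint arm with a two-finger parallel gripper is mounted at the origin on a cart in front of the work surface, level with it; the furniture and walls round the work are solid. World frame = base frame: x ahead of the robot, y to its left, z up, the work surface at z = 0. Lengths are in m, angles in rad, forces in N, time in s.
With the tool pointing down it reaches from about 0.35 to 0.85 m from the base axis. Payload 8.1 kg.
Tool frame: the origin (TCP) lies between the finger pads; the fingertips stand 14 mm ahead of it and the grasp point (between the pads) lies 5 mm behind it; z points along the fingers, y is the line along which they close (so a half turn about z gives the same grasp; the last joint's range is limited). The gripper opens to 93 mm and grips with 3 to 60 N. Pads are 15 mm wide; open, the fingers measure 128 mm over their backs; the gripper's body (75 mm by 188 mm) begins 65 mm behind the grasp point.
Start: joints at [1.143, 0.13, 1.488, -0, 1.523, -0.085], TCP at [0.202, 0.565, 0.233] pointing down, gripper open.
Joint ranges: [-2.96, 2.96], [-0.89, 2.26], [0.02, 2.5], [-1.34, 4.48], [0, 2.73], [-2.66, 2.66]. Speed limits (rad/s): [2.39, 2.39, 2.79, 3.14, 3.14, 3.14].

INTERFACE

Orientations are given as a rotation vector (axis times angle).
In Python, from plant import robot gives the robot as it stands.
- The arm moves only by the tool arm_command, never from a script. Its argument "targets" is a list of rows, each an object of numbers: "x", "y", "z": the shift along the world's x, y, z in units of 500 mm (1.0 is 500 mm); "rx", "ry", "rz": the turn, a rotation vector about the world's x, y, z in units of 2 rad (1.0 is 2 rad); "claw": the closure in counts, from 0 (fully open) to 255 (shut). In form: [{"x": .., "y": .., "z": .., "rx": .., "ry": .., "rz": .., "claw": ..}, ...]. A call has 1 to 10 rows; each row is the pose to reach, as a shift and turn from the pose commanded when the call began; what a row does not reach only later rows make up. A row lasts 1/12 s, in which the tool goes at most 41.7 mm and 7.16 degrees, less where a joint would pass 70% of its speed; a pose out of reach is approached as far as the arm can. A call with a number of a shift or a turn outside -1 to 1 is refused whole. A call with a gripper value outside its range is refused whole. The fingers move at their own pace and stop on an object; "squeeze" is the grip in N (left out, the last holds). Time passes only in rows, so rows that repeat a pose let the fingers close. It gives the time, the measured TCP pose, the force, the opening and the grip force at its end, in the units of the state.
- robot.read_state(): the state, without advancing time (a new reading comes with each control period).
- robot.read_camera(name): name is "side" or "top" or "wrist"; returns (picture, depth): 400x640x3 uint8, red, green, blue; 400x640 float32, m along the optical axis (not along the pixel's ray), 0 where there is no reading.
- robot.get_calibration(name): a dict with "intrinsics" (3x3 intrinsics, pixels), "dist" ([k1, k2, p1, p2, k3] as OpenCV has them; the pictures are not rectified), "origin" and "orientation" of the camera in the world. Camera axes: x right, y up, looking along -z (the intrinsics and any distortion apply to the point x, -y, -z); pixel columns grow to the right and rows downward; lengths in m; the calibration is good to about 2 mm. A picture is of the moment at which its call begins: read the wrist's pose just before it. get_calibration takes no time and is no camera call; for the wrist camera it gives the pose at the moment of the call.
- robot.close_job(): hands the job in; it is judged then, once.
The state is a dict: "t": time; "q": joint angles; "dq": joint speeds; "joint_torque": joint torques, N m; "tool_pos": TCP position; "orientation": TCP orientation; "force": force on the tool from outside, world axes, zero at the start; "wrist_torque": the same for the moment, N m; "opening": finger opening in m; "gripper_force": force on a finger pad.
Only numpy, scipy, OpenCV 4.12 (cv2) and the standard library are available. Lean on these libraries where they do the work, as an engineer would, in place of code of your own. Each camera call takes 0.05 s, during which the arm holds its last target. There are 200 camera calls.

## Working session

There is one attempt and no reset: what is moved stays moved. The work goes in short steps, Python scripts to look and compute and a tool call to move; the robot and the scene stay as the last step left them, time stands still between calls to the robot, and variables do not carry over. Pictures are saved under pics/ and viewed, at most 10 in all, crops included, and the job is handed in when it is done.

Besides the shell and the picture viewer there is one more tool, called by a JSON object that holds its "fn" and its "kwargs". arm_command: Moves the arm, as the interface text tells. Shifts and turns lie within -1 to 1; 1 stands for 500 mm of shift or 2 rad of turn. Its arguments: {"type":"object","properties":{"targets":{"type":"array","items":{"type":"object","properties":{"x":{"type":"number","minimum":-1,"maximum":1},"y":{"type":"number","minimum":-1,"maximum":1},"z":{"type":"number","minimum":-1,"maximum":1},"rx":{"type":"number","minimum":-1,"maximum":1},"ry":{"type":"number","minimum":-1,"maximum":1},"rz":{"type":"number","minimum":-1,"maximum":1},"claw":{"type":"number"}}}},"squeeze":{"type":"number"}},"required":["targets"]}

```bash
mkdir -p pics; cat > h.py <<'E'
import numpy as np,cv2
from plant import robot
from scipy.spatial.transform import Rotation as R
def shot(n,f):
    c=robot.get_calibration(n);p,d=robot.read_camera(n)
    cv2.imwrite('pics/'+f+'.png',p[:,:,::-1]);np.savez('pics/'+f,d=d,K=c['intrinsics'],k=c['dist'],o=c['origin'],r=np.array(c['orientation']));return c
def Rm(r):
    r=np.array(r); return r if r.shape==(3,3) else R.from_rotvec(r).as_matrix()
def cloud(f):
    z=np.load('pics/'+f+'.npz');d=z['d'];v,u=np.mgrid[0:400,0:640]
    n=cv2.undistortPoints(np.stack([u,v],-1).reshape(-1,1,2).astype(float),z['K'],z['k']).reshape(400,640,2)
    P=np.stack([n[...,0]*d,-n[...,1]*d,-d],-1)
    P=P@Rm(z['r']).T+z['o'];P[d==0]=np.nan;return P
def ray(f,u,v,zz):
    z=np.load('pics/'+f+'.npz');n=cv2.undistortPoints(np.array([[[u,v]]],float),z['K'],z['k'])[0,0]
    w=Rm(z['r'])@np.array([n[0],-n[1],-1]);o=z['o'];return o+w*(zz-o[2])/w[2]
E
python3 -c "
from h import *
s=robot.read_state();print(s)
print(shot('top','top1'));print(shot('side','side1')['origin'])
a=cv2.imread('pics/top1.png');cv2.imwrite('pics/top1b.png',cv2.resize(a,(800,500)))"
```

```text
{'t': 0.0, 'q': array([ 1.14259912e+00,  1.31165166e-01,  1.48927434e+00,  1.70556187e-06,
        1.52296878e+00, -8.53976518e-02]), 'dq': array([-2.05848506e-03,  1.37718082e-03,  1.36167100e-05,  5.84288539e-04,
       -2.90038858e-04, -3.81724950e-04]), 'joint_torque': array([ 3.76711405e-04, -5.59821582e+01, -4.91773903e+01,  7.69880810e-02,
        3.48756323e-02, -1.68353745e-04]), 'tool_pos': array([0.20142973, 0.56461145, 0.23158773]), 'orientation': array([-5.35756625e-01, -3.09510162e+00,  2.75738983e-03]), 'force': array([ 0.04977163, -0.00850136, -0.33892637]), 'wrist_torque': array([-0.00290053,  0.01847026,  0.06176574]), 'gripper_force': 0.0, 'opening': 0.09297808882309483}
{'intrinsics': array([[392.52834279,   0.        , 322.24651426],
       [  0.        , 392.52834279, 200.06372832],
       [  0.        ,   0.        ,   1.        ]]), 'dist': array([-0.02697412,  0.        ,  0.        ,  0.        ,  0.        ]), 'origin': array([ 0.51580611, -0.2177239 ,  0.92549443]), 'orientation': array([ 0.10245586, -0.06285126, -1.60045767])}
[0.41862612 0.51574335 0.52716312]
```

View pics/top1.png

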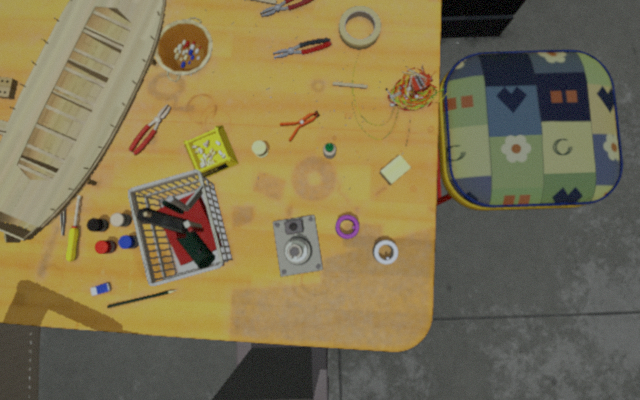

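View pics/side1.png

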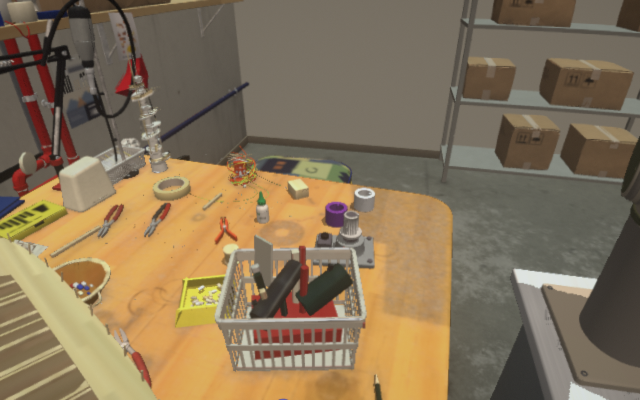

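The top view shows the silver hub at (386,251), the purple look-alike at (347,225), the stand's spindle at about (298,250) and the knob at (293,226). The side view shows the same layout, with the basket close beside the stand. I'll measure from the depth image and enlarge a crop.

```bash
python3 -c "
from h import *
P=cloud('top1')
def fit(u0,u1,v0,v1,zl,zh):
    Q=P[v0:v1,u0:u1].reshape(-1,3);Q=Q[(Q[:,2]>zl)&(Q[:,2]<zh)]
    (c,r)=cv2.minEnclosingCircle(Q[:,:2].astype(np.float32));print(len(Q),Q.mean(0).round(4),np.array(c).round(4),round(r,4))
fit(365,410,230,275,.035,.055) #hub
fit(280,320,230,270,.09,.115) #shaft top
fit(280,320,230,270,.055,.07) #seat
fit(280,305,214,238,.043,.053) #knob
fit(330,362,208,243,.03,.06) #purple
print('bench',np.nanmedian(P[290:310,300:380,2]), P[251,386],P[275:276,240])
print('hub ctr ray',ray('top1',386,251,.044),'basket',np.nanmax(P[170:285,130:235,2]),P[220:260,225:236].reshape(-1,3).min(0))
a=cv2.imread('pics/top1.png')[205:285,265:415];cv2.imwrite('pics/c1.png',cv2.resize(a,None,fx=5,fy=5,interpolation=cv2.INTER_CUBIC))"
```

```text
285 [ 0.4884 -0.3346  0.043 ] [ 0.4883 -0.3353] 0.0271
178 [ 0.497  -0.1369  0.101 ] [ 0.4962 -0.1366] 0.0161
181 [ 0.4962 -0.1399  0.0597] [ 0.4963 -0.1365] 0.0239
49 [ 0.5506 -0.13    0.0478] [ 0.5505 -0.1301] 0.0087
271 [ 0.5468 -0.2511  0.0434] [ 0.547  -0.2509] 0.0268
bench -0.00041837289827872937 [ 0.4892071  -0.34122074 -0.00151447] [[4.43410845e-01 1.94008852e-03 3.63701575e-04]]
hub ctr ray [ 0.49051306 -0.33515727  0.044     ] basket 0.16339471400173455 [nan nan nan]
```

View pics/c1.png

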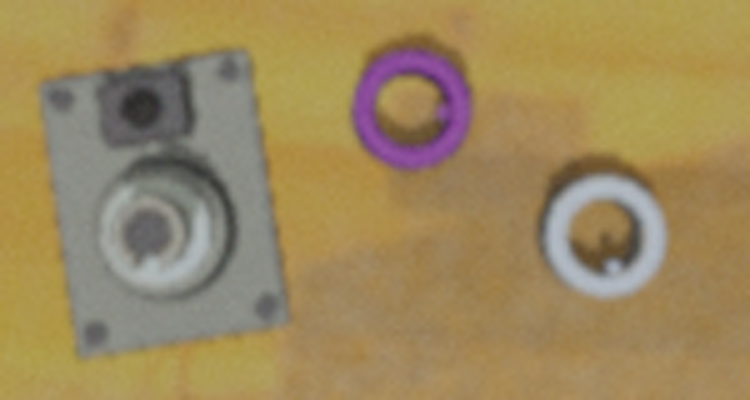

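The measurements agree with the given sizes: hub at (0.488, -0.335) with its top at 44 mm, and spindle at (0.496, -0.137) with the shaft top at 101 mm and the knob 55 mm away. The hub's tab is at crop (613,265), and there seems to be a keyway notch near crop (148,260). I'll go above the stand for a closer look.

{"fn": "arm_command", "kwargs": {"targets": [{"x": 0.44,"y": -0.73,"z": 0.14,"rz": -0.61,"claw": 0},{"x": 0.44,"y": -0.73,"z": 0.14,"rz": -0.61,"claw": 0},{"x": 0.44,"y": -0.73,"z": 0.14,"rz": -0.61,"claw": 0},{"x": 0.44,"y": -0.73,"z": 0.14,"rz": -0.61,"claw": 0},{"x": 0.44,"y": -0.73,"z": 0.14,"rz": -0.61,"claw": 0},{"x": 0.44,"y": -0.73,"z": 0.14,"rz": -0.61,"claw": 0},{"x": 0.44,"y": -0.73,"z": 0.14,"rz": -0.61,"claw": 0},{"x": 0.44,"y": -0.73,"z": 0.14,"rz": -0.61,"claw": 0},{"x": 0.44,"y": -0.73,"z": 0.14,"rz": -0.61,"claw": 0},{"x": 0.44,"y": -0.73,"z": 0.14,"rz": -0.61,"claw": 0}], "squeeze": 20}}

```text
schema error: expected keys x, y, z, rx, ry, rz, claw
```

```bash
python3 -c "
from h import *
s=robot.read_state();T=s['tool_pos'];M=Rm(s['orientation']);print(s['t'],T,s['orientation'],M.round(3).tolist())
c=robot.get_calibration('wrist');print(M.T@(c['origin']-T),(M.T@Rm(c['orientation'])).round(3).tolist())
print((np.array([.496,-.137,.30])-T)/.5)"
```

```text
0.1 [0.20142768 0.56463866 0.23167807] [-5.35711811e-01 -3.09514859e+00  2.60325389e-03] [[-0.942, 0.336, -0.001], [0.336, 0.942, -0.002], [0.0, -0.002, -1.0]]
[ 0.07620209  0.00069298 -0.15274635] [[0.0, 0.96, 0.279], [1.0, -0.0, 0.001], [0.001, 0.279, -0.96]]
[ 0.58914464 -1.40327732  0.13664386]
```

{"fn": "arm_command", "kwargs": {"targets": [{"x": 0.44,"y": -0.73,"z": 0.14,"rx": 0,"ry": 0,"rz": -0.61,"claw": 0},{"x": 0.44,"y": -0.73,"z": 0.14,"rx": 0,"ry": 0,"rz": -0.61,"claw": 0},{"x": 0.44,"y": -0.73,"z": 0.14,"rx": 0,"ry": 0,"rz": -0.61,"claw": 0},{"x": 0.44,"y": -0.73,"z": 0.14,"rx": 0,"ry": 0,"rz": -0.61,"claw": 0},{"x": 0.44,"y": -0.73,"z": 0.14,"rx": 0,"ry": 0,"rz": -0.61,"claw": 0},{"x": 0.44,"y": -0.73,"z": 0.14,"rx": 0,"ry": 0,"rz": -0.61,"claw": 0},{"x": 0.44,"y": -0.73,"z": 0.14,"rx": 0,"ry": 0,"rz": -0.61,"claw": 0},{"x": 0.44,"y": -0.73,"z": 0.14,"rx": 0,"ry": 0,"rz": -0.61,"claw": 0},{"x": 0.44,"y": -0.73,"z": 0.14,"rx": 0,"ry": 0,"rz": -0.61,"claw": 0},{"x": 0.44,"y": -0.73,"z": 0.14,"rx": 0,"ry": 0,"rz": -0.61,"claw": 0}], "squeeze": 20}}

```text
t: 0.93
tool_pos: [0.4143, 0.211, 0.3003]
orientation: [-2.22, -2.223, 0.0]
force: [1.3, -0.2, 0.4]
opening: 0.0933
gripper_force: 0.0
```

{"fn": "arm_command", "kwargs": {"targets": [{"x": 0.15,"y": -0.67,"z": 0,"rx": 0,"ry": 0,"rz": 0,"claw": 0},{"x": 0.15,"y": -0.67,"z": 0,"rx": 0,"ry": 0,"rz": 0,"claw": 0},{"x": 0.15,"y": -0.67,"z": 0,"rx": 0,"ry": 0,"rz": 0,"claw": 0},{"x": 0.15,"y": -0.67,"z": 0,"rx": 0,"ry": 0,"rz": 0,"claw": 0},{"x": 0.15,"y": -0.67,"z": 0,"rx": 0,"ry": 0,"rz": 0,"claw": 0},{"x": 0.15,"y": -0.67,"z": 0,"rx": 0,"ry": 0,"rz": 0,"claw": 0},{"x": 0.15,"y": -0.67,"z": -0.1,"rx": 0,"ry": 0,"rz": 0,"claw": 0},{"x": 0.15,"y": -0.67,"z": -0.2,"rx": 0,"ry": 0,"rz": 0,"claw": 0},{"x": 0.15,"y": -0.67,"z": -0.2,"rx": 0,"ry": 0,"rz": 0,"claw": 0},{"x": 0.15,"y": -0.67,"z": -0.2,"rx": 0,"ry": 0,"rz": 0,"claw": 0}]}}

```text
t: 1.77
tool_pos: [0.4864, -0.1241, 0.1946]
orientation: [-2.211, -2.223, 0.006]
force: [-1.1, -0.3, -0.8]
opening: 0.093
gripper_force: 0.0
```

```bash
python3 -c "
from h import *
s=robot.read_state();print(s['t'],s['tool_pos'],s['orientation'],np.abs(s['dq']).max())
shot('wrist','w1')
P=cloud('w1');m=(abs(P[...,0]-.496)<.03)&(abs(P[...,1]+.137)<.03)&(P[...,2]>.09)&(P[...,2]<.115)
v,u=np.nonzero(m);print(m.sum(),u.min(),u.max(),v.min(),v.max(),P[m].mean(0),cv2.minEnclosingCircle(P[m][:,:2].astype(np.float32)))
v0,u0=v.min()-30,u.min()-30
a=cv2.imread('pics/w1.png')[v0:v.max()+30,u0:u.max()+30];print(u0,v0);cv2.imwrite('pics/w1c.png',cv2.resize(a,None,fx=4,fy=4,interpolation=cv2.INTER_CUBIC))
"
```

```text
1.7667 [ 0.48642592 -0.12411925  0.19456869] [-2.2113487  -2.22333289  0.00565577] 0.20263301771158185
956 314 347 196 232 [ 0.49700519 -0.13414732  0.10177604] ((0.49647122621536255, -0.13582180440425873), 0.016243353486061096)
284 166
```

View pics/w1c.png

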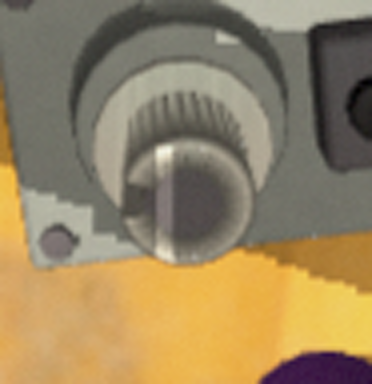

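The wrist crop shows the shaft top centred near (188,200). The keyway is a dark notch at its left, near (133,198), so it faces roughly -x. Next I'll look at the hub.

{"fn": "arm_command", "kwargs": {"targets": [{"x": -0.016,"y": -0.4,"z": 0,"rx": 0,"ry": 0,"rz": 0,"claw": 0},{"x": -0.016,"y": -0.4,"z": 0,"rx": 0,"ry": 0,"rz": 0,"claw": 0},{"x": -0.016,"y": -0.4,"z": 0,"rx": 0,"ry": 0,"rz": 0,"claw": 0},{"x": -0.016,"y": -0.4,"z": -0.06,"rx": 0,"ry": 0,"rz": 0,"claw": 0},{"x": -0.016,"y": -0.4,"z": -0.06,"rx": 0,"ry": 0,"rz": 0,"claw": 0},{"x": -0.016,"y": -0.4,"z": -0.06,"rx": 0,"ry": 0,"rz": 0,"claw": 0},{"x": -0.016,"y": -0.4,"z": -0.06,"rx": 0,"ry": 0,"rz": 0,"claw": 0},{"x": -0.016,"y": -0.4,"z": -0.06,"rx": 0,"ry": 0,"rz": 0,"claw": 0}]}}

```text
t: 2.48
tool_pos: [0.4816, -0.3212, 0.1713]
orientation: [2.212, 2.23, 0.001]
force: [-0.0, 0.4, -0.2]
opening: 0.0929
gripper_force: 0.0
```

```bash
python3 -c "
from h import *
s=robot.read_state();print(s['t'],s['tool_pos'],s['orientation'],np.abs(s['dq']).max())
shot('wrist','w2')
P=cloud('w2');m=(abs(P[...,0]-.488)<.04)&(abs(P[...,1]+.335)<.04)&(P[...,2]>.038)&(P[...,2]<.05)
v,u=np.nonzero(m);print(m.sum(),u.min(),u.max(),v.min(),v.max(),P[m].mean(0),cv2.minEnclosingCircle(P[m][:,:2].astype(np.float32)))
v0,u0=v.min()-15,u.min()-15
a=cv2.imread('pics/w2.png')[v0:v.max()+15,u0:u.max()+15];print(u0,v0);cv2.imwrite('pics/w2c.png',cv2.resize(a,None,fx=5,fy=5,interpolation=cv2.INTER_CUBIC))
k=ray('w1',284+133/4,166+198/4,.101);c=ray('w1',284+188/4,166+200/4,.102);print('key',k,c,np.arctan2(*(k-c)[1::-1]),np.arctan2(*(k[:2]-[.4965,-.136])[::-1]))
"
```

```text
2.4833 [ 0.48160309 -0.32117655  0.17130292] [2.21215857e+00 2.23022504e+00 1.12143943e-03] 0.021361935660289384
1316 299 350 180 230 [ 0.48781287 -0.33351757  0.04421859] ((0.488299697637558, -0.3344854712486267), 0.02701086364686489)
284 165
key [ 0.48491954 -0.13552244  0.101     ] [ 0.49747823 -0.13554614  0.102     ] 3.1397053964927184 3.1003773842298075
```

View pics/w2c.png

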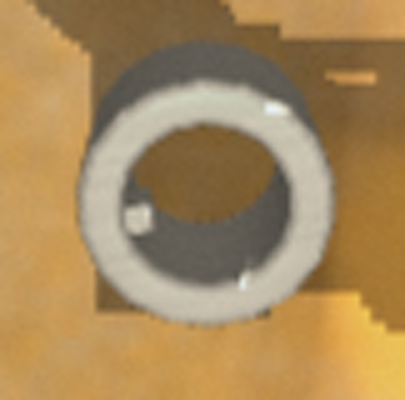

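The hub's tab shows at crop (139,218), with the ring's centre at (207,203). The commanded pose matches the measured one, because the first call stopped short. Now I'll grasp.

{"fn": "arm_command", "kwargs": {"targets": [{"x": 0.0134,"y": -0.0266,"z": -0.06,"rx": 0,"ry": 0,"rz": 0,"claw": 0},{"x": 0.0134,"y": -0.0266,"z": -0.13,"rx": 0,"ry": 0,"rz": 0,"claw": 0},{"x": 0.0134,"y": -0.0266,"z": -0.2,"rx": 0,"ry": 0,"rz": 0,"claw": 0},{"x": 0.0134,"y": -0.0266,"z": -0.25,"rx": 0,"ry": 0,"rz": 0,"claw": 0},{"x": 0.0134,"y": -0.0266,"z": -0.288,"rx": 0,"ry": 0,"rz": 0,"claw": 0},{"x": 0.0134,"y": -0.0266,"z": -0.288,"rx": 0,"ry": 0,"rz": 0,"claw": 0},{"x": 0.0134,"y": -0.0266,"z": -0.288,"rx": 0,"ry": 0,"rz": 0,"claw": 0}]}}

```text
t: 3.12
tool_pos: [0.4879, -0.3337, 0.0265]
orientation: [-2.21, -2.232, -0.0]
force: [0.1, -0.0, 0.1]
opening: 0.0928
gripper_force: 0.0
```

{"fn": "arm_command", "kwargs": {"targets": [{"x": 0,"y": 0,"z": 0,"rx": 0,"ry": 0,"rz": 0,"claw": 200},{"x": 0,"y": 0,"z": 0,"rx": 0,"ry": 0,"rz": 0,"claw": 200},{"x": 0,"y": 0,"z": 0,"rx": 0,"ry": 0,"rz": 0,"claw": 200},{"x": 0,"y": 0,"z": 0,"rx": 0,"ry": 0,"rz": 0,"claw": 200},{"x": 0,"y": 0,"z": 0,"rx": 0,"ry": 0,"rz": 0,"claw": 200},{"x": 0,"y": 0,"z": 0,"rx": 0,"ry": 0,"rz": 0,"claw": 200},{"x": 0,"y": 0,"z": 0,"rx": 0,"ry": 0,"rz": 0,"claw": 200},{"x": 0,"y": 0,"z": 0,"rx": 0,"ry": 0,"rz": 0,"claw": 200}], "squeeze": 25}}

```text
t: 3.78
tool_pos: [0.4876, -0.3355, 0.0265]
orientation: [2.213, 2.23, -0.0]
force: [-1.3, -0.0, 2.8]
opening: 0.0535
gripper_force: 25.0
```

```bash
python3 -c "
from h import *
s=robot.read_state();print(s['t'],s['tool_pos'],s['orientation'],s['opening'],s['gripper_force'],s['force'],s['wrist_torque'])
k=ray('w2',284+139/5,165+218/5,.042);print(k,np.arctan2(*(k[:2]-[.4883,-.3345])[::-1])%6.283, ray('w2',284+207/5,165+203/5,.044))"
```

```text
3.7833 [ 0.4876104  -0.3355075   0.02646526] [ 2.21258196e+00  2.23006925e+00 -1.12824202e-04] 0.053480639539625376 25.000487642828375 [-1.27652242 -0.03686586  2.78253157] [-0.02330765  0.30325183 -0.03859452]
[ 0.47493403 -0.33806222  0.042     ] 3.4018670811082474 [ 0.48899892 -0.33402105  0.044     ]
```

{"fn": "arm_command", "kwargs": {"targets": [{"x": 0,"y": 0,"z": 0.06,"rx": 0,"ry": 0,"rz": 0,"claw": 200},{"x": 0,"y": 0,"z": 0.13,"rx": 0,"ry": 0,"rz": 0,"claw": 200},{"x": 0,"y": 0,"z": 0.2,"rx": 0,"ry": 0,"rz": 0,"claw": 200},{"x": 0,"y": 0.06,"z": 0.25,"rx": 0,"ry": 0,"rz": -0.03,"claw": 200},{"x": 0.005,"y": 0.13,"z": 0.25,"rx": 0,"ry": 0,"rz": -0.07,"claw": 200},{"x": 0.01,"y": 0.21,"z": 0.25,"rx": 0,"ry": 0,"rz": -0.1,"claw": 200},{"x": 0.018,"y": 0.28,"z": 0.25,"rx": 0,"ry": 0,"rz": -0.14,"claw": 200},{"x": 0.018,"y": 0.35,"z": 0.25,"rx": 0,"ry": 0,"rz": -0.14,"claw": 200},{"x": 0.018,"y": 0.398,"z": 0.25,"rx": 0,"ry": 0,"rz": -0.14,"claw": 200},{"x": 0.018,"y": 0.398,"z": 0.25,"rx": 0,"ry": 0,"rz": -0.14,"claw": 200}]}}

```text
t: 4.62
tool_pos: [0.4961, -0.132, 0.1505]
orientation: [-2.497, -1.903, -0.001]
force: [0.0, 0.4, -0.8]
opening: 0.0532
gripper_force: 25.0
```

{"fn": "arm_command", "kwargs": {"targets": [{"x": 0,"y": 0,"z": 0,"rx": 0,"ry": 0,"rz": 0,"claw": 200},{"x": 0,"y": 0,"z": 0,"rx": 0,"ry": 0,"rz": 0,"claw": 200},{"x": 0,"y": 0,"z": 0,"rx": 0,"ry": 0,"rz": 0,"claw": 200},{"x": 0,"y": 0,"z": 0,"rx": 0,"ry": 0,"rz": 0,"claw": 200}]}}

```text
t: 4.95
tool_pos: [0.4965, -0.1374, 0.151]
orientation: [-2.504, -1.898, 0.0]
force: [-0.3, -0.3, -1.6]
opening: 0.0533
gripper_force: 25.0
```

```bash
python3 -c "
from h import *
s=robot.read_state();print(s['t'],s['tool_pos'],s['orientation'],s['opening'],s['gripper_force'],s['force'])
shot('wrist','w3');shot('top','t3')
T=s['tool_pos']
P=cloud('w3');m=(abs(P[...,0]-T[0])<.035)&(abs(P[...,1]-T[1])<.035)&(abs(P[...,2]-T[2]-.0175)<.004)
v,u=np.nonzero(m);print(m.sum(),u.min(),u.max(),v.min(),v.max(),P[m].mean(0))
v0,u0=v.min()-20,u.min()-20
a=cv2.imread('pics/w3.png')[v0:v.max()+20,u0:u.max()+20];print(u0,v0);cv2.imwrite('pics/w3c.png',cv2.resize(a,None,fx=4,fy=4,interpolation=cv2.INTER_CUBIC))
print(a.shape)"
```

```text
4.95 [ 0.49650749 -0.13740965  0.15102662] [-2.50350418e+00 -1.89784845e+00  3.83577925e-04] 0.0533320733696575 24.99971473007463 [-0.33184255 -0.33260009 -1.55948129]
4039 242 383 214 288 [ 0.49874892 -0.12856087  0.16874387]
222 194
(114, 181, 3)
```

View pics/w3c.png

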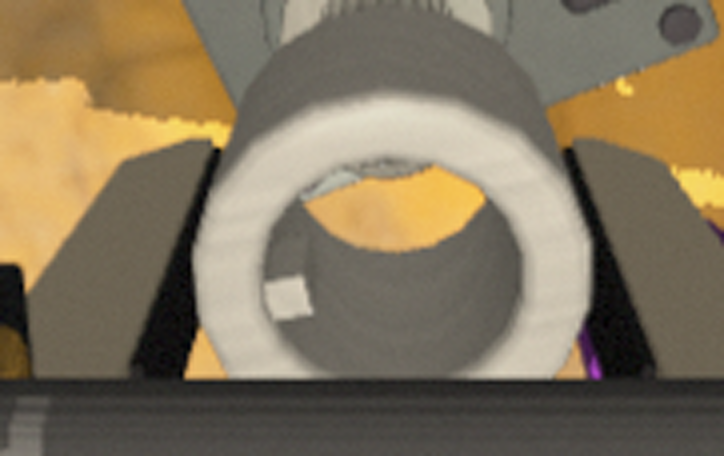

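The hub is held square, with its tab at crop (288,297), and the numbers put it over the spindle to within about 1 mm. I'll lower it gently.

{"fn": "arm_command", "kwargs": {"targets": [{"x": -0.0008,"y": 0.001,"z": -0.02,"rx": 0,"ry": 0,"rz": 0,"claw": 200},{"x": -0.0008,"y": 0.001,"z": -0.037,"rx": 0,"ry": 0,"rz": 0,"claw": 200},{"x": -0.0008,"y": 0.001,"z": -0.042,"rx": 0,"ry": 0,"rz": 0,"claw": 200},{"x": -0.0008,"y": 0.001,"z": -0.047,"rx": 0,"ry": 0,"rz": 0,"claw": 200},{"x": -0.0008,"y": 0.001,"z": -0.052,"rx": 0,"ry": 0,"rz": 0,"claw": 200},{"x": -0.0008,"y": 0.001,"z": -0.055,"rx": 0,"ry": 0,"rz": 0,"claw": 200},{"x": -0.0008,"y": 0.001,"z": -0.055,"rx": 0,"ry": 0,"rz": 0,"claw": 200},{"x": -0.0008,"y": 0.001,"z": -0.055,"rx": 0,"ry": 0,"rz": 0,"claw": 200}]}}

```text
t: 5.72
tool_pos: [0.4962, -0.1359, 0.1237]
orientation: [2.502, 1.9, -0.0]
force: [-0.5, -0.4, -1.7]
opening: 0.0527
gripper_force: 25.0
```

{"fn": "arm_command", "kwargs": {"targets": [{"x": 0,"y": 0,"z": -0.008,"rx": 0,"ry": 0,"rz": 0,"claw": 200},{"x": 0,"y": 0,"z": -0.016,"rx": 0,"ry": 0,"rz": 0,"claw": 200},{"x": 0,"y": 0,"z": -0.024,"rx": 0,"ry": 0,"rz": 0,"claw": 200},{"x": 0,"y": 0,"z": -0.032,"rx": 0,"ry": 0,"rz": 0,"claw": 200},{"x": 0,"y": 0,"z": -0.04,"rx": 0,"ry": 0,"rz": 0,"claw": 200},{"x": 0,"y": 0,"z": -0.046,"rx": 0,"ry": 0,"rz": 0,"claw": 200},{"x": 0,"y": 0,"z": -0.05,"rx": 0,"ry": 0,"rz": 0,"claw": 200},{"x": 0,"y": 0,"z": -0.052,"rx": 0,"ry": 0,"rz": 0,"claw": 200},{"x": 0,"y": 0,"z": -0.053,"rx": 0,"ry": 0,"rz": 0,"claw": 200},{"x": 0,"y": 0,"z": -0.053,"rx": 0,"ry": 0,"rz": 0,"claw": 200}]}}

```text
t: 6.55
tool_pos: [0.4961, -0.1358, 0.0971]
orientation: [-2.502, -1.9, 0.0]
force: [-1.6, -2.1, -2.9]
opening: 0.0535
gripper_force: 25.0
```

{"fn": "arm_command", "kwargs": {"targets": [{"x": 0,"y": 0,"z": -0.002,"rx": 0,"ry": 0,"rz": 0,"claw": 200},{"x": 0,"y": 0,"z": -0.004,"rx": 0,"ry": 0,"rz": 0,"claw": 200},{"x": 0,"y": 0,"z": -0.006,"rx": 0,"ry": 0,"rz": 0,"claw": 200},{"x": 0,"y": 0,"z": -0.006,"rx": 0,"ry": 0,"rz": 0,"claw": 200},{"x": 0,"y": 0,"z": -0.006,"rx": 0,"ry": 0,"rz": 0,"claw": 200}]}}

```text
t: 6.97
tool_pos: [0.4962, -0.136, 0.0941]
orientation: [2.502, 1.9, -0.0]
force: [-0.9, -3.0, -1.0]
opening: 0.0535
gripper_force: 25.0
```

```bash
python3 -c "
from h import *
for i in range(3):
    s=robot.read_state();print(s['t'],s['tool_pos'],s['force'],s['wrist_torque']);shot('top','t4')
P=cloud('t4')
Q=P[230:270,280:320].reshape(-1,3);Q=Q[(np.hypot(Q[:,0]-.4965,Q[:,1]+.1362)<.025)];print(len(Q),np.histogram(Q[:,2],bins=np.arange(.05,.2,.01)))"
```

```text
6.9667 [ 0.49620511 -0.13595302  0.09409372] [-0.94255004 -3.01686698 -1.00604391] [-0.59660774  0.3931638   0.05654763]
7.0167 [ 0.49621881 -0.13591666  0.0941042 ] [-0.1556684  -2.488689   -1.45783178] [-0.56513022  0.36554817  0.03462405]
7.0667 [ 0.4962232  -0.13593129  0.09410532] [-1.10850291 -2.60326832 -1.05838702] [-0.61608166  0.34997079  0.00823608]
12 (array([0, 0, 0, 0, 0, 0, 0, 0, 0, 0, 0, 0, 0, 0, 0]), array([0.05, 0.06, 0.07, 0.08, 0.09, 0.1 , 0.11, 0.12, 0.13, 0.14, 0.15,
       0.16, 0.17, 0.18, 0.19, 0.2 ]))
```

There's no upward load even though the hub is 4 mm below its riding height, so the tab appears to be in the keyway. I'll continue down to the seat.

{"fn": "arm_command", "kwargs": {"targets": [{"x": 0,"y": 0,"z": -0.003,"rx": 0,"ry": 0,"rz": 0,"claw": 200},{"x": 0,"y": 0,"z": -0.006,"rx": 0,"ry": 0,"rz": 0,"claw": 200},{"x": 0,"y": 0,"z": -0.009,"rx": 0,"ry": 0,"rz": 0,"claw": 200},{"x": 0,"y": 0,"z": -0.012,"rx": 0,"ry": 0,"rz": 0,"claw": 200},{"x": 0,"y": 0,"z": -0.014,"rx": 0,"ry": 0,"rz": 0,"claw": 200},{"x": 0,"y": 0,"z": -0.014,"rx": 0,"ry": 0,"rz": 0,"claw": 200},{"x": 0,"y": 0,"z": -0.014,"rx": 0,"ry": 0,"rz": 0,"claw": 200}]}}

```text
t: 7.7
tool_pos: [0.4961, -0.1359, 0.0871]
orientation: [-2.502, -1.9, 0.0]
force: [-2.9, -3.3, 0.6]
opening: 0.0534
gripper_force: 25.0
```

```bash
python3 -c "
from h import *
s=robot.read_state();print(s['t'],s['tool_pos'],s['force'],s['wrist_torque'])
shot('wrist','w5')
cv2.imwrite('pics/w5c.png',cv2.resize(cv2.imread('pics/w5.png')[194:308,222:403],None,fx=4,fy=4,interpolation=cv2.INTER_CUBIC))
T=s['tool_pos'];P=cloud('w5');m=np.hypot(P[...,0]-T[0],P[...,1]-T[1])<.026
print(np.histogram(P[m][:,2],bins=np.arange(.055,.14,.005)))"
```

```text
7.7 [ 0.49613719 -0.13587568  0.08708918] [-2.88142756 -3.3067702   0.64246808] [-0.67288711  0.5856273  -0.05030202]
(array([   0,    0,    0,    0,    5,    9,   12,   28,  186, 3440, 1795,
         42,   38,   23,   12,    2,    0]), array([0.055, 0.06 , 0.065, 0.07 , 0.075, 0.08 , 0.085, 0.09 , 0.095,
       0.1  , 0.105, 0.11 , 0.115, 0.12 , 0.125, 0.13 , 0.135, 0.14 ]))
```

View pics/w5c.png

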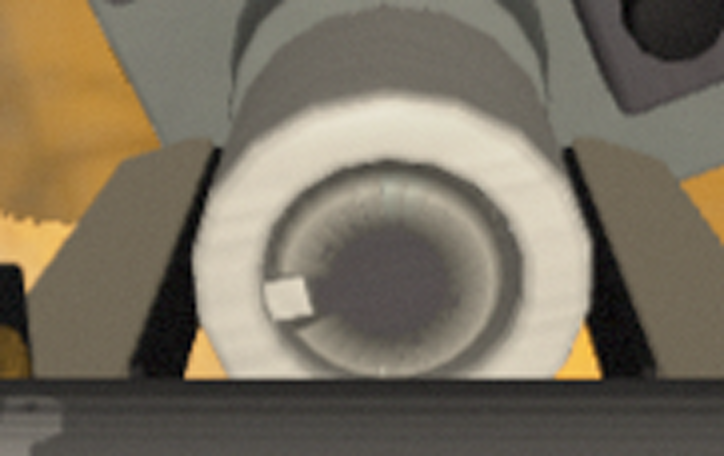

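The shaft top is almost level with the hub top, and the tab at (288,297) sits in the keyway slot. I'll release and withdraw.

{"fn": "arm_command", "kwargs": {"targets": [{"x": 0,"y": 0,"z": 0,"rx": 0,"ry": 0,"rz": 0,"claw": 0},{"x": 0,"y": 0,"z": 0,"rx": 0,"ry": 0,"rz": 0,"claw": 0},{"x": 0,"y": 0,"z": 0,"rx": 0,"ry": 0,"rz": 0,"claw": 0},{"x": 0,"y": 0,"z": 0,"rx": 0,"ry": 0,"rz": 0,"claw": 0},{"x": 0,"y": 0,"z": 0,"rx": 0,"ry": 0,"rz": 0,"claw": 0},{"x": 0,"y": 0,"z": 0,"rx": 0,"ry": 0,"rz": 0,"claw": 0}]}}

```text
t: 8.25
tool_pos: [0.4963, -0.1357, 0.0872]
orientation: [2.502, 1.9, 0.0]
force: [1.0, 0.3, -0.1]
opening: 0.0885
gripper_force: 0.0
```

{"fn": "arm_command", "kwargs": {"targets": [{"x": 0,"y": 0,"z": 0.03,"rx": 0,"ry": 0,"rz": 0,"claw": 0},{"x": 0,"y": 0,"z": 0.08,"rx": 0,"ry": 0,"rz": 0,"claw": 0},{"x": 0,"y": 0,"z": 0.15,"rx": 0,"ry": 0,"rz": 0,"claw": 0},{"x": 0,"y": 0,"z": 0.22,"rx": 0,"ry": 0,"rz": 0,"claw": 0},{"x": 0,"y": 0,"z": 0.24,"rx": 0,"ry": 0,"rz": 0,"claw": 0},{"x": 0,"y": 0,"z": 0.24,"rx": 0,"ry": 0,"rz": 0,"claw": 0},{"x": 0,"y": 0,"z": 0.24,"rx": 0,"ry": 0,"rz": 0,"claw": 0},{"x": 0,"y": 0,"z": 0.24,"rx": 0,"ry": 0,"rz": 0,"claw": 0}]}}

```text
t: 8.92
tool_pos: [0.4954, -0.1355, 0.2054]
orientation: [-2.501, -1.898, 0.002]
force: [-0.5, -0.3, -0.2]
opening: 0.0932
gripper_force: 0.0
```

```bash
python3 -c "
from h import *
s=robot.read_state();print(s['t'],s['tool_pos'],s['opening'])
shot('wrist','w6')
P=cloud('w6');d=np.hypot(P[...,0]-.4965,P[...,1]+.136)
for a,b in((0,.010),(.019,.025)):
    q=P[(d<b)&(d>a)&(P[...,2]>.09)&(P[...,2]<.125)][:,2];print(len(q),np.median(q),q.std())
m=(d<.035)&(P[...,2]>.098)&(P[...,2]<.125);v,u=np.nonzero(m);print(cv2.minEnclosingCircle(P[m][:,:2].astype(np.float32)))
cv2.imwrite('pics/w6c.png',cv2.resize(cv2.imread('pics/w6.png')[v.min()-30:v.max()+30,u.min()-30:u.max()+30],None,fx=4,fy=4))"
```

```text
8.9167 [ 0.49540748 -0.13551167  0.20540671] 0.09320699862424875
340 0.10290879993045635 0.0005980277663003125
894 0.10482044628450285 0.0006661835551995472
((0.4973861575126648, -0.13514602184295654), 0.026947440579533577)
```

View pics/w6c.png

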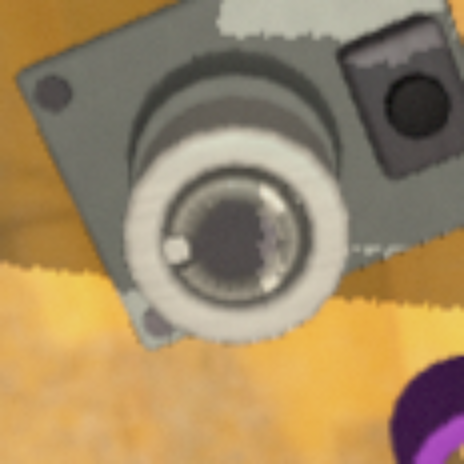

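The hub's top is 1.9 mm above the shaft's, at 104.8 mm (about 104 expected). It stands level with its tab at (176,248) in the keyway, so it is fully home and released.

```bash
python3 -c "
from plant import robot
print(robot.close_job())"
```

```text
the job is handed in; nothing more can be done
None
```

The hub is fully home on the spindle seat with its tab in the keyway, released and with the arm clear; I handed the job in at about 9 s, and the hand-in did not return a verdict.

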